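Push a kit carton home in a feed lane

ROBOT

A 7-joint arm with a two-finger parallel gripper is mounted at the origin on a cart in front of the work surface, level with it; the furniture and walls round the work are solid. World frame = base frame: x ahead of the robot, y to its left, z up, the work surface at z = 0. Lengths are in m, angles in rad, forces in N, time in s.
With the tool pointing down it reaches from about 0.4 to 0.85 m from the base axis. Payload 4.5 kg.
Tool frame: the origin (TCP) lies on the centre line of the jaws, within the pads' length; the fingertips stand 14 mm ahead of it and the grasp point (between the pads) lies 5 mm behind it; z points along the fingers, y is the line along which they close (so a half turn about z gives the same grasp; the last joint's range is limited). The gripper opens to 85 mm and grips with 20 to 120 N. Pads are 22 mm wide; open, the fingers measure 114 mm over their backs; the gripper's body (76 mm by 85 mm) begins 54 mm behind the grasp point. The pads swing forward as they close: fully open they stand 13 mm farther back than shut.
Start: joints at [-1.212, 0.689, -0.195, 1.565, 0.157, 0.902, -0.215], TCP at [0.199, 0.592, 0.245] pointing down, gripper open.
Joint ranges: [-3.01, 3.01], [-0.46, 2.08], [-1.47, 1.51], [0.13, 2.56], [-1, 4.14], [0.04, 2.09], [-2.66, 2.66]. Speed limits (rad/s): [2.57, 2.57, 3.14, 3.14, 3.14, 3.14, 3.14].

INTERFACE

Orientations are given as a unit quaternion [x, y, z, w].
In Python, from cell import ctrl, eyes gives the robot as it stands (ctrl), with the cameras (eyes).
- The arm moves only by the shell command python3 inch.py, which reads ROWS from standard input. ROWS is a JSON object whose key "steps" holds a list of rows, 1 to 10 of them, each of 7 numbers: dx, dy, dz in a scale on which 1.0 is 20 cm, then a rotation vector rx, ry, rz in a scale on which 1.0 is pi/2 rad, then the finger opening in m; each row shifts and turns the commanded pose from where the row before left it, along the tool's axes as they then stand; what a row does not reach is not made up. A row lasts 1/12 s, in which the tool goes at most 0.0417 m and 0.125 rad, less where a joint would pass 70% of its speed; a pose out of reach is approached as far as the arm can. The fingers move at their own pace and stop on an object; the grip force is fixed at half the most. Time passes only in rows, so rows that do not move let the fingers close. It prints the time, the measured TCP pose, the force, the opening and the grip force at its end. Input that does not fit is refused with a message, and nothing moves.
- ctrl.sense(): the state, without advancing time (a new reading comes with each control period).
- eyes.snapshot(name): name is "scene" or "top" or "wrist"; returns a dict with "img" (400x640x3 uint8, red, green, blue), "camera_matrix" (3x3 intrinsics, pixels), "R" (3x3) and "t" (3): a world point X has camera coordinates R X + t; the wrist camera has in their place "mount" (4x4, takes a point from camera to tool coordinates, whose origin is the TCP and whose axes are the flange's). Camera axes: x right, y down, z forward; pixel columns grow to the right and rows downward; lengths in m; the calibration is good to about 2 mm. The wrist camera is an equidistant fisheye: a pixel r from the principal point sees the ray r / f radians off the axis. A picture is of the moment at which its call begins: read the wrist's pose just before it. There is no depth.
- ctrl.hand_in(): hands the job in; it is judged then, once.
The state is a dict: "clock": time; "qpos": joint angles; "joint_vel": joint speeds; "effort": joint torques, N m; "eef_pos": TCP position; "tcp_rot": TCP orientation; "contact_force": force on the tool from outside, world axes, zero at the start; "ft_torque": the same for the moment, N m; "grip_width": finger opening in m; "gripper_force": force on a finger pad.
Only numpy, scipy, OpenCV 4.12 (cv2) and the standard library are available. Lean on these libraries where they do the work, as an engineer would, in place of code of your own. Each camera call takes 0.05 s, during which the arm holds its last target. There are 200 camera calls.

TASK

With the fingertips, push the flat kit carton down the lane between the two low metal guide rails until it rests against the rubber stop at the closed end, lying straight between the rails. The rails are aligned for a reader, so neither the carton nor the robot may touch either of them. Only push, gently: do not lift or tip the carton and do not ram the stop; leave everything else where it stands, and withdraw when the carton is home.

Things in the scene. Friction and masses are not known exactly. Their poses are not given: they have to be found in the camera images.
- carton: The loose flat printed kit carton, 105 x 150 x 52 mm, about 0.3 kg, lying on the worktop in front of the open end of the lane, usually askew and off the lane's middle line. Origin: centre of its underside. x along its 105 mm width, y along its 150 mm length, z up; its y points roughly down the lane. It slides on the worktop with ordinary friction and stays where it is left.
- lane: Feed lane, fixed; the worktop is its floor. Origin: on the worktop, middle of the mouth. y points down the lane to the stop (roughly to the robot's left), x across it (away from the robot), z up. 125 mm wide inside: the centred carton has 10 mm each side. End plate 46 mm high; its rubber pad has its face at y = 240 mm: the carton is home with its origin at y = 165 mm.
- rail_near: The guide rail on the robot's side, aluminium, 240 mm long, 10 mm thick, 24 mm high, with a 4 mm high screw flange reaching 31 mm out from the inner face. Origin: on the worktop, on the inner face, half-way along (lane x = -62.5 mm, y = 120 mm); axes as the lane's. Not to be touched.
- rail_far: The other guide rail, away from the robot, its mirror image; origin on the worktop, on the inner face, half-way along (lane x = +62.5 mm, y = 120 mm). Not to be touched.
- jar: White screw-top jar, 44 mm diameter, 61 mm high, standing beyond the far rail. Origin: centre of its underside. Leave alone.
- vial: Small white screw-top jar, 23 mm diameter, 28 mm high, standing on the robot's side of the near rail. Origin: centre of its underside. Leave alone.
- weight: Brass weight, 27 mm diameter, 39 mm high, standing beyond the far rail. Origin: centre of its underside. Leave alone.
- beaker_1: Clear beaker, 54 mm diameter, 70 mm high, at the right of the worktop. Origin: centre of its underside. Leave alone.
- tape_roll: Roll of tape lying flat, 69 mm diameter, 19 mm high, at the right of the worktop. Origin: centre of its underside. Leave alone.

How it is judged:
By the outcome, as a careful person would: the job done as asked, in the order asked, and still so for the second after the job is handed in, with the robot touching nothing.
It also fails if it takes over 67 s, if anything falls off the work surface, if the arm or the gripper's body presses on something with over 40 N, if the wrist force passes 120 N, or if a joint passes its speed limit or range.

## Working session

There is one attempt and no reset: what is moved stays moved. The work goes in short steps, Python scripts to look and compute and a shell command to move; the robot and the scene stay as the last step left them, time stands still between calls to the robot, and variables do not carry over. Pictures are saved under pics/ and viewed, at most 10 in all, crops included, and the job is handed in when it is done.

```bash
ls; mkdir -p pics
cat > h.py <<'E'
import numpy as np, cv2
from cell import ctrl, eyes
def snap(n,f):
    s=eyes.snapshot(n); cv2.imwrite(f,s["img"][:,:,::-1]); return s
def unproj(s,uv,z=0):
    K,R,t=map(np.array,(s["camera_matrix"],s["R"],s["t"]))
    C=-R.T@t; out=[]
    for u,v in uv:
        d=R.T@np.linalg.inv(K)@np.array([u,v,1.]); out.append(C+d*(z-C[2])/d[2])
    return np.array(out)
def proj(s,X):
    K,R,t=map(np.array,(s["camera_matrix"],s["R"],s["t"]))
    p=(np.atleast_2d(X)@R.T+t)@K.T; return p[:,:2]/p[:,2:]
E
python3 - <<'E'
from h import *
import pickle
for n in("top","scene"):
    s=snap(n,f"pics/{n}0.png"); pickle.dump(s,open(n+"0.pkl","wb")); print(n,s["camera_matrix"],s["R"],s["t"])
print(ctrl.sense())
E
```

```text
cell.py
inch.py
pics
top [[425.65073271   0.         313.55987624]
 [  0.         425.65073271 202.04077869]
 [  0.           0.           1.        ]] [[-0.01534027 -0.99981431  0.01166322]
 [-0.99672128  0.01436394 -0.07962638]
 [ 0.07944406 -0.01284647 -0.99675654]] [-0.06508848  0.56609129  1.25962803]
scene [[436.40106051   0.         321.19448842]
 [  0.         436.40106051 198.6191357 ]
 [  0.           0.           1.        ]] [[-0.89533774 -0.44495067  0.01972898]
 [-0.21016159  0.38300644 -0.89952108]
 [ 0.39268618 -0.80952145 -0.43643166]] [0.4581953  0.19472125 1.0134043 ]
{'clock': 0.1, 'qpos': array([-1.21219312,  0.68989955, -0.19451947,  1.56624262,  0.15730505,
        0.90248611, -0.2151036 ]), 'joint_vel': array([-0.00061204, -0.00202167, -0.00119828, -0.00239146,  0.00011912,
       -0.00114771,  0.00024313]), 'effort': array([-3.55447395e-03, -5.40609598e+01, -1.27174079e+00, -1.58987403e+01,
        9.31645132e-03,  4.47571365e-03, -4.06614603e-06]), 'eef_pos': array([0.1993156 , 0.59178029, 0.24456387]), 'tcp_rot': array([ 1.61651273e-01,  9.86847602e-01, -8.19044491e-04, -7.20065603e-05]), 'contact_force': array([0.56696588, 0.79783086, 0.10732298]), 'ft_torque': array([ 0.04375939,  0.05113951, -0.01820983]), 'gripper_force': 0.0, 'grip_width': 0.08534873881621936}
```

View pics/top0.png

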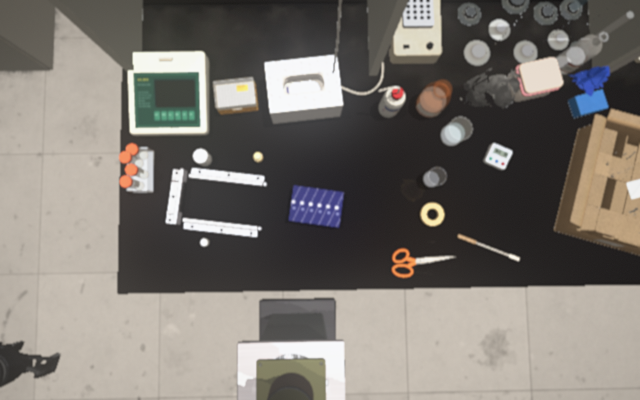

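View pics/scene0.png

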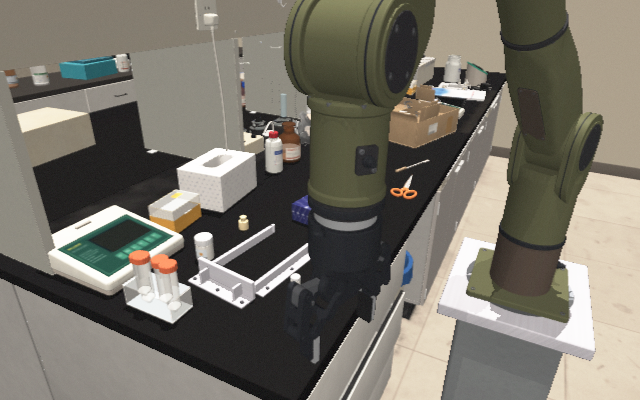

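The top view shows the carton at about (316,206). The lane's end plate is at (175,197), the far rail at about (228,177) and the near rail at about (222,228). I'll enlarge this area to measure it.

Run:
```python
import cv2
im=cv2.imread("pics/top0.png")[150:250,155:355]
cv2.imwrite("pics/c0.png",cv2.resize(im,None,fx=4,fy=4,interpolation=cv2.INTER_CUBIC))
```

```text
(no output)
```

View pics/c0.png

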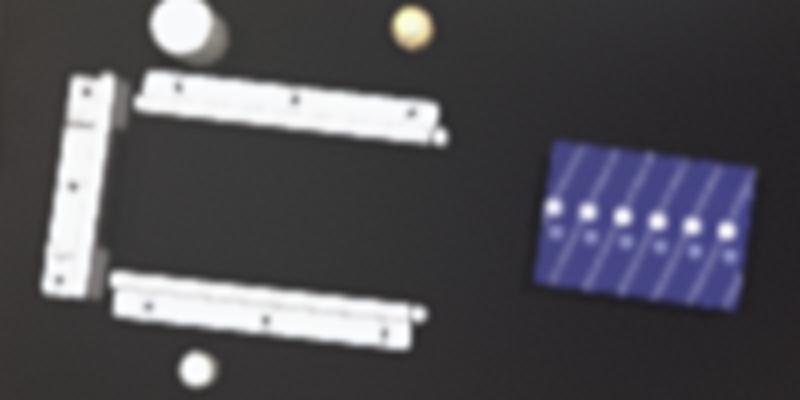

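```bash
cat > m.py <<'E'
from h import *
import pickle
s=pickle.load(open("top0.pkl","rb"))
R,t=np.array(s["R"]),np.array(s["t"]);print("C",-R.T@t)
f=lambda L:[(155+(u+.5)/4-.5,150+(v+.5)/4-.5) for u,v in L]
def show(n,L,z): print(n,unproj(s,f(L),z)[:,:2].round(4).tolist())
show("carton",[(553,140),(757,168),(738,311),(533,285)],.052)
show("near flange out",[(113,318),(410,350)],.004)
show("far flange out",[(147,70),(438,103)],.004)
show("near top strip outer/inner L, R",[(110,270),(410,306)],.024)
show("far top inner",[(135,108),(432,144)],.024)
show("plate front top",[(116,78),(96,298)],.046)
E
python3 m.py
```

```text
C [ 0.46316679 -0.05702592  1.30137742]
carton [[0.6152, -0.0128], [0.5923, -0.1631], [0.4871, -0.147], [0.5084, 0.003]]
near flange out [[0.4899, 0.3237], [0.4623, 0.0991]]
far flange out [[0.6794, 0.2994], [0.6508, 0.0767]]
near top strip outer/inner L, R [[0.5254, 0.3204], [0.4951, 0.0965]]
far top inner [[0.6473, 0.3027], [0.6168, 0.0794]]
plate front top [[0.6667, 0.3107], [0.5039, 0.3239]]
```

```bash
cat > fit.py <<'E'
from h import *
from scipy.optimize import least_squares
def edge(g,p,q,rng=3,n=25):
    # sub-pixel points of strongest gradient along normals of segment p-q
    p,q=np.array(p,float),np.array(q,float); d=(q-p)/np.linalg.norm(q-p); nn=np.array([-d[1],d[0]])
    o=np.arange(-rng,rng+.01,.1); out=[]
    for a in np.linspace(.06,.94,n):
        c=p+a*(q-p)+o[:,None]*nn
        v=cv2.remap(g,c[:,0].astype(np.float32),c[:,1].astype(np.float32),cv2.INTER_LINEAR).ravel()
        k=np.abs(np.gradient(cv2.GaussianBlur(v,(1,11),2).ravel()))**2
        out.append(p+a*(q-p)+nn*(k@o)/k.sum())
    return np.array(out)
def gray(s): return s["img"].astype(np.float32).max(2)
def fitrect(s,x0,w,l,z):   # carton: pose (x,y,yaw) ; y axis = (sin yaw, cos yaw)
    g=gray(s); x=np.array(x0,float)
    def corners(x):
        X=np.array([np.cos(x[2]),-np.sin(x[2])]);Y=np.array([np.sin(x[2]),np.cos(x[2])])
        return np.array([[*(x[:2]+a*w/2*X+b*l/2*Y),z] for a,b in((1,1),(1,-1),(-1,-1),(-1,1))])
    for _ in range(3):
        c=proj(s,corners(x)); E=[edge(g,c[i],c[(i+1)%4]) for i in range(4)]
        P=[unproj(s,e,z)[:,:2] for e in E]
        def res(x):
            C=corners(x)[:,:2]; r=[]
            for i in range(4):
                d=C[(i+1)%4]-C[i]; d/=np.linalg.norm(d); r.append((P[i]-C[i])@np.array([-d[1],d[0]]))
            return np.concatenate(r)
        sol=least_squares(res,x,loss="soft_l1",f_scale=.001); x=sol.x
    return x,[round(1e3*float(v.mean()),2) for v in np.split(res(x),4)]
E
python3 - <<'E'
from fit import *
import pickle
s=pickle.load(open("top0.pkl","rb")); g=gray(s)
f=lambda L:[(155+(u+.5)/4-.5,150+(v+.5)/4-.5) for u,v in L]
for n,L,z in (("near fl",[(120,319),(400,349)],.002),("far fl",[(155,71),(430,103)],.004),("near in",[(122,271),(400,304)],.024),("far in",[(145,109),(425,143)],.0),("plate top edge",[(115,90),(97,285)],.046)):
    P=unproj(s,edge(g,*f(L)),z)[:,:2]
    if n[0]=="p": P=P[:,::-1]
    k,b=np.polyfit(P[:,1],P[:,0],1); print(n,"ang",round(np.arctan(k),4),"at .2:",round(k*.2+b,4), "at .57", round(k*.57+b,4),"rms",(P[:,0]-k*P[:,1]-b).std().round(5))
x,r=fitrect(s,(.5508,-.08,.146),.105,.150,.052); print("carton",x.round(4),r)
E
```

```text
near fl ang 0.1275 at .2: 0.4752 at .57 0.5226 rms 0.00033
far fl ang 0.1274 at .2: 0.6672 at .57 0.7146 rms 0.00029
near in ang 0.1268 at .2: 0.5099 at .57 0.557 rms 0.00031
far in ang 0.1289 at .2: 0.6349 at .57 0.6828 rms 0.00031
plate top edge ang -0.1074 at .2: 0.3622 at .57 0.3224 rms 0.00074
carton [ 0.5514 -0.0795  0.1523] [0.8, 0.12, 0.79, 0.15]
```

Lane yaw is 0.1275, with the midline at x = 0.5716 + 0.1282(y − 0.2). The carton sits 15.5 mm toward the far side and 0.025 rad askew. My plan is to square it with a two-finger push from the far side, then push it from behind down the lane.

The rows are not in the units I measure in: shifts go in shares of 20 cm and turns go in shares of pi/2 rad. I convert before sending: -0.0985 rad is -0.0627.

```bash
echo '{"steps":[[0,0,0,0,0,-0.0627,0.06],[0,0,0,0,0,-0.0627,0.06],[0,0,0,0,0,0,0.06]]}' | python3 inch.py; echo '{"steps":[[-0.11,-0.13,0,0,0,0,0.06],[-0.11,-0.13,0,0,0,0,0.06],[-0.11,-0.13,0,0,0,0,0.06],[-0.11,-0.13,0,0,0,0,0.06],[-0.11,-0.13,0,0,0,0,0.06],[-0.11,-0.13,0,0,0,0,0.06],[-0.11,-0.13,0,0,0,0,0.06],[-0.11,-0.13,0,0,0,0,0.06]]}' | python3 inch.py
cat >> h.py <<'E'
from scipy.spatial.transform import Rotation as Ro
A=.1275
def lane(p): # lane-aligned coords (x off midline, y along; zero at world y .2)
    d=np.array(p[:2])-[.5716,.2]; return np.array([d[0]*np.cos(A)-d[1]*np.sin(A), d[0]*np.sin(A)+d[1]*np.cos(A)])
def totool(target,yaw=None):
    s=ctrl.sense(); M=Ro.from_quat(s["tcp_rot"]).as_matrix()
    print("pos",s["eef_pos"].round(4),"lane",lane(s["eef_pos"]).round(4),"yaw y-axis",np.arctan2(M[0,1],M[1,1]).round(4),"tilt",M[:,2].round(3),"F",s["contact_force"].round(2),"w",round(s["grip_width"],4),"t",s["clock"])
    print("tool delta",(M.T@(np.array(target)-s["eef_pos"])).round(4))
E
python3 -c "
from h import *
totool([.648,-.092,.245]); print(lane([.5514,-.0795]))"
```

```text
clock: 0.35
eef_pos: [0.1994, 0.5919, 0.2448]
tcp_rot: [0.063, 0.998, -0.001, -0.0]
contact_force: [-0.3, -0.6, -0.5]
grip_width: 0.06
gripper_force: 0.0
clock: 1.02
eef_pos: [0.3481, 0.362, 0.2452]
tcp_rot: [0.065, 0.998, -0.0, -0.0]
contact_force: [1.1, -0.9, 0.1]
grip_width: 0.0602
gripper_force: 0.0
pos [0.3481 0.362  0.2452] lane [-0.2423  0.1323] yaw y-axis 0.1308 tilt [-0. -0. -1.] F [ 1.08 -0.87  0.1 ] w 0.0602 t 1.0167
tool delta [-3.566e-01 -4.110e-01  3.000e-04]
[ 0.01550374 -0.27979979]
```

Converted, -0.026 m is -0.13, -0.023 m is -0.115.

```bash
echo '{"steps":[[-0.115,-0.13,0,0,0,0,0.06],[-0.115,-0.13,0,0,0,0,0.06],[-0.115,-0.13,0,0,0,0,0.06],[-0.115,-0.13,0,0,0,0,0.06],[-0.115,-0.13,0,0,0,0,0.06],[-0.115,-0.13,0,0,0,0,0.06],[-0.115,-0.13,0,0,0,0,0.06],[-0.115,-0.13,0,0,0,0,0.06]]}' | python3 inch.py >/dev/null;  echo '{"steps":[[-0.11,-0.13,0,0,0,0,0.06],[-0.11,-0.13,0,0,0,0,0.06],[-0.11,-0.13,0,0,0,0,0.06],[-0.11,-0.13,0,0,0,0,0.06],[-0.11,-0.13,0,0,0,0,0.06],[-0.11,-0.13,0,0,0,0,0.06],[-0.11,-0.1,0,0,0,0,0.06],[-0.05,-0.05,0,0,0,0,0.06],[0,0,0,0,0,0,0.06],[0,0,0,0,0,0,0.06]]}' | python3 inch.py
python3 -c "
from h import *
totool([.648,-.092,.036])"
```

```text
clock: 2.52
eef_pos: [0.6421, -0.0719, 0.2446]
tcp_rot: [0.066, 0.998, 0.0, -0.001]
contact_force: [-0.1, -0.0, 0.4]
grip_width: 0.0597
gripper_force: 0.0
pos [ 0.6421 -0.0719  0.2446] lane [ 0.1045 -0.2607] yaw y-axis 0.1311 tilt [-0.001  0.001 -1.   ] F [-0.08 -0.01  0.37] w 0.0597 t 2.5167
tool delta [-0.0088 -0.0192  0.2086]
```

Converted, 0.035 m is 0.175, -0.006 m is -0.03, -0.0035 rad is -0.0022.

```bash
echo '{"steps":[[-0.03,-0.095,0.1,0,0,-0.0022,0.06],[0,0,0.175,0,0,0,0.06],[0,0,0.175,0,0,0,0.06],[0,0,0.175,0,0,0,0.06],[0,0,0.175,0,0,0,0.06],[0,0,0.125,0,0,0,0.06],[0,0,0.075,0,0,0,0.06],[0,0,0.04,0,0,0,0.06],[0,0,0,0,0,0,0.06],[0,0,0,0,0,0,0.06]]}' | python3 inch.py
python3 -c "
from h import *
totool([.648,-.092,.036]); snap('wrist','pics/w1.png')"
```

```text
clock: 3.35
eef_pos: [0.6467, -0.0904, 0.0384]
tcp_rot: [0.062, 0.998, 0.0, 0.001]
contact_force: [-0.4, -0.7, 0.7]
grip_width: 0.0598
gripper_force: 0.0
pos [ 0.6467 -0.0904  0.0384] lane [ 0.1115 -0.2785] yaw y-axis 0.124 tilt [ 0.002  0.    -1.   ] F [-0.36 -0.66  0.7 ] w 0.0598 t 3.35
tool delta [-0.0014 -0.0014  0.0024]
```

View pics/w1.png

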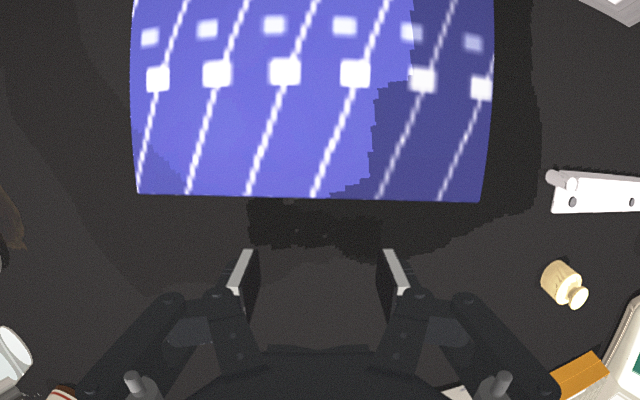

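The wrist view shows the fingertips at (240,270) and (395,270), just beyond the carton's far edge (row 195), with nothing in between. I'll push gently toward the robot.

Converted, 0.005 m is 0.025, 0.004 m is 0.02, 0.003 rad is 0.0019.

```bash
echo '{"steps":[[0.025,0,0.01,0,0,0,0.06],[0.025,0,0,0,0,0.0019,0.06],[0.025,0,0,0,0,0,0.06],[0.02,0,0,0,0,0,0.06],[0.015,0,0,0,0,0,0.06],[0.015,0,0,0,0,0,0.06],[0.015,0,0,0,0,0,0.06],[0.015,0,0,0,0,0,0.06],[0.015,0,0,0,0,0,0.06]]}' | python3 inch.py
python3 -c "
from h import *
totool([.648,-.092,.036])"
echo '{"steps":[[0.015,0,0,0,0,0,0.06],[0.015,0,0,0,0,0,0.06]]}' | python3 inch.py
python3 -c "
from fit import *
totool([.648,-.092,.036])
s=snap('top','pics/t1.png'); x,r=fitrect(s,(.550,-.08,.14),.105,.150,.052); print(x,r,lane(x))"
```

```text
clock: 4.15
eef_pos: [0.6127, -0.0866, 0.0354]
tcp_rot: [0.064, 0.998, 0.0, 0.001]
contact_force: [1.2, 0.0, -1.7]
grip_width: 0.0597
gripper_force: 0.6
pos [ 0.6127 -0.0866  0.0354] lane [ 0.0772 -0.279 ] yaw y-axis 0.1273 tilt [ 0.001  0.    -1.   ] F [ 1.16  0.01 -1.67] w 0.0597 t 4.15
tool delta [-0.0357 -0.0009 -0.0006]
clock: 4.32
eef_pos: [0.6066, -0.086, 0.0354]
tcp_rot: [0.064, 0.998, 0.0, 0.001]
contact_force: [1.9, 0.5, -0.8]
grip_width: 0.0599
gripper_force: 0.7
pos [ 0.6066 -0.086   0.0354] lane [ 0.0711 -0.2793] yaw y-axis 0.1273 tilt [ 0.001  0.    -1.   ] F [ 1.93  0.5  -0.79] w 0.0599 t 4.3167
tool delta [-0.0418 -0.0007 -0.0006]
[ 0.54789392 -0.08031645  0.07546807] [0.93, -0.62, 0.57, -0.22] [ 0.01212994 -0.28105543]
```

View pics/t1.png

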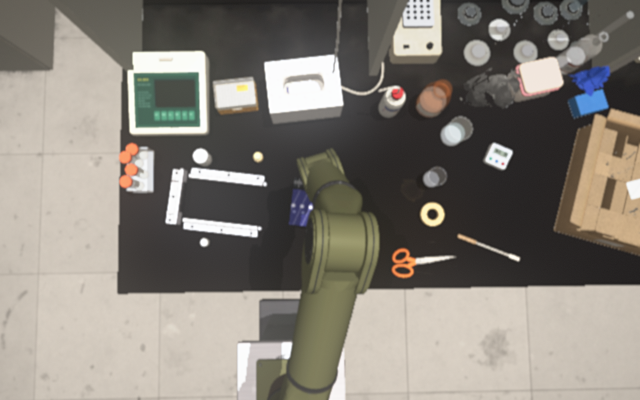

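The arm hides most of the carton in the top view; only its left end shows, at (300,205). I'll measure the carton with the wrist camera after two more small pushes.

```bash
echo '{"steps":[[0.015,0,0,0,0,0,0.06],[0.0075,0,0,0,0,0,0.06],[0,0,0,0,0,0,0.06]]}' | python3 inch.py
cat >> h.py <<'E'
def wsnap(f):
    st=ctrl.sense(); s=snap("wrist",f); s["p"]=st["eef_pos"]; s["M"]=Ro.from_quat(st["tcp_rot"]).as_matrix(); return s
def wunproj(s,uv,z):
    K=np.array(s["camera_matrix"]); T=np.array(s["mount"]); out=[]
    for u,v in uv:
        a=np.array([(u-K[0,2])/K[0,0],(v-K[1,2])/K[1,1]]); r=np.linalg.norm(a)
        d=np.array([*(a/r*np.sin(r)),np.cos(r)]); o=s["p"]+s["M"]@T[:3,3]; d=s["M"]@T[:3,:3]@d
        out.append(o+d*(z-o[2])/d[2])
    return np.array(out)
E
python3 - <<'E'
from h import *
totool([.6,0,.036]); s=wsnap("pics/w2.png"); print(s["camera_matrix"],s["mount"])
E
```

```text
clock: 4.62
eef_pos: [0.6015, -0.0855, 0.0353]
tcp_rot: [0.064, 0.998, -0.0, -0.0]
contact_force: [0.9, -0.2, 0.9]
grip_width: 0.0598
gripper_force: 0.3
pos [ 0.6015 -0.0855  0.0353] lane [ 0.066  -0.2794] yaw y-axis 0.1273 tilt [-0. -0. -1.] F [ 0.9  -0.16  0.87] w 0.0598 t 4.6167
tool delta [ 0.0124  0.0846 -0.0007]
[[309.70691629   0.         317.668787  ]
 [  0.         309.70691629 200.53606518]
 [  0.           0.           1.        ]] [[ 6.18709738e-04 -9.51314641e-01 -3.08220816e-01  7.86938304e-02]
 [ 9.99999515e-01  8.24865534e-04 -5.38565901e-04 -8.57980506e-04]
 [ 7.66586355e-04 -3.08220333e-01  9.51314690e-01 -1.27847825e-01]
 [ 0.00000000e+00  0.00000000e+00  0.00000000e+00  1.00000000e+00]]
```

View pics/w2.png

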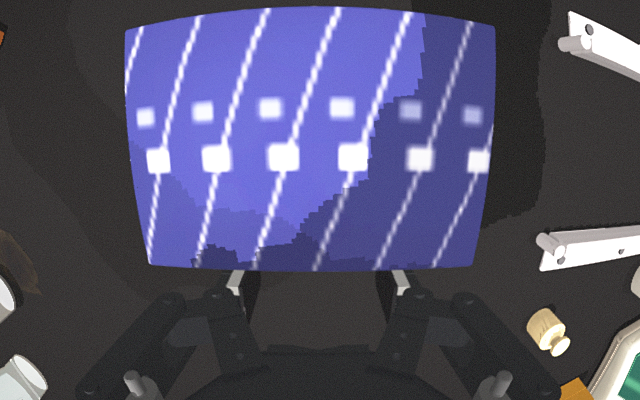

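The carton fills the view, with corners at about (124,30), (495,27), (471,266) and (150,265). The tips of the rails' mouth ends are at (563,44) for the near rail and (540,238) for the far rail.

Run:
```python
from h import *
s=wsnap("pics/w2b.png")
for n,L,z in (("carton",[(124,30),(495,27),(471,266),(150,265)],.052),("near/far tips",[(563,44),(540,238)],.02)):
    P=wunproj(s,L,z); print(n,P[:,:2].round(4).tolist(),[lane(p).round(4).tolist() for p in P])
    if n=="carton": print("centre",lane(P.mean(0)))
```

```text
carton [[0.4775, -0.1494], [0.4966, -0.0027], [0.5987, -0.0161], [0.5804, -0.1617]] [[-0.0489, -0.3586], [-0.0486, -0.2106], [0.0544, -0.2109], [0.0547, -0.3577]]
centre [ 0.00287612 -0.284428  ]
near/far tips [[0.4938, 0.0685], [0.6112, 0.0522]] [[-0.0604, -0.1404], [0.0581, -0.1415]]
```

Converted, 0.0015 m is 0.0075, 0.0005 m is 0.0025.

```bash
echo '{"steps":[[0.0075,0,0,0,0,0,0.06],[0.0075,0,0,0,0,0,0.06],[0.0025,0,0,0,0,0,0.06],[0,0,0,0,0,0,0.06]]}' | python3 inch.py; python3 -c "
from h import *
totool([.6,0,.036])"
echo '{"steps":[[-0.025,0,0,0,0,0,0.06],[-0.05,0,0,0,0,0,0.06],[-0.075,0,-0.025,0,0,0,0.06],[0,0,-0.15,0,0,0,0.06],[0,0,-0.15,0,0,0,0.06],[0,0,-0.15,0,0,0,0.06],[0,-0.1,-0.1,0,0,0,0.06],[0,-0.175,0,0,0,0,0.06],[0,-0.175,0,0,0,0,0.06],[0,-0.175,0,0,0,0,0.06]]}' | python3 inch.py
python3 - <<'E'
from fit import *
yb=-.284-.075-.06
c,s_=np.cos(A),np.sin(A); tgt=[.5716+s_*yb, .2+c*yb,.15]; print(tgt); totool(tgt)
s=snap('top','pics/t2.png'); x,r=fitrect(s,(.535,-.081,.1275),.105,.150,.052); print(x,r,lane(x))
E
```

```text
clock: 5.05
eef_pos: [0.5982, -0.085, 0.0353]
tcp_rot: [0.064, 0.998, 0.0, -0.0]
contact_force: [2.5, 0.3, 0.3]
grip_width: 0.06
gripper_force: 0.6
pos [ 0.5982 -0.085   0.0353] lane [ 0.0627 -0.2793] yaw y-axis 0.1273 tilt [-0.  0. -1.] F [2.54 0.31 0.27] w 0.06 t 5.05
tool delta [ 0.009   0.0846 -0.0007]
clock: 5.88
eef_pos: [0.6119, -0.214, 0.1508]
tcp_rot: [0.063, 0.998, -0.0, -0.0]
contact_force: [0.1, -0.3, -1.0]
grip_width: 0.0602
gripper_force: 0.0
[np.float64(0.5183221239836929), np.float64(-0.2155989267637622), 0.15]
pos [ 0.6119 -0.214   0.1508] lane [ 0.0926 -0.4055] yaw y-axis 0.1262 tilt [-0. -0. -1.] F [ 0.14 -0.32 -1.04] w 0.0602 t 5.8833
tool delta [ 0.0926 -0.0133  0.0009]
[ 0.53386558 -0.07877047  0.1280843 ] [0.6, 0.33, 0.63, 0.35] [-0.00198111 -0.28130577]
```

View pics/t2.png

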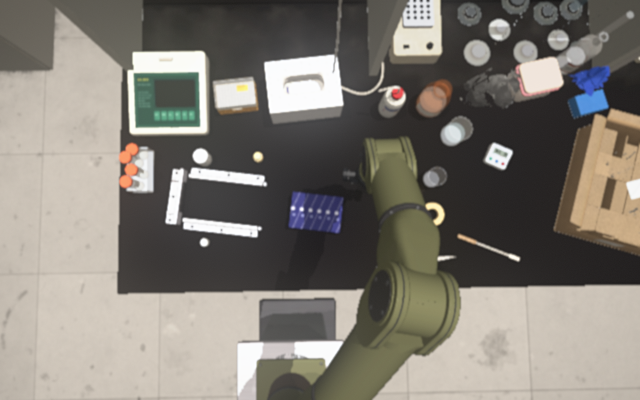

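The carton now shows in full at (316,212): lane x is −2 mm and its yaw matches the lane within 0.001 rad. Next I'll go behind it and turn the tool 90°.

Converted, 0.025 m is 0.125, 0.018 m is 0.09.

```bash
echo '{"steps":[[0.125,0,0,0,0,0,0.06],[0.125,0,0,0,0,0,0.06],[0.125,0,0,0,0,0,0.06],[0.09,0,0,0,0,0,0.06],[0,0,0,0,0,0,0.06]]}' | python3 inch.py; python3 -c "
from h import *
totool([.6,0,.036]); print(ctrl.sense()['qpos'].round(3))"
```

```text
clock: 6.35
eef_pos: [0.5147, -0.2009, 0.1498]
tcp_rot: [0.064, 0.998, -0.0, -0.004]
contact_force: [-1.0, 0.1, 0.3]
grip_width: 0.0599
gripper_force: 0.0
pos [ 0.5147 -0.2009  0.1498] lane [-0.0055 -0.4049] yaw y-axis 0.128 tilt [-0.008  0.    -1.   ] F [-1.04  0.05  0.33] w 0.0599 t 6.35
tool delta [-0.0599  0.2102  0.1132]
[ 0.468  0.744 -0.304  1.863  0.371  0.598  1.371]
```

Converted, 0.12 rad is 0.0764.

```bash
echo '{"steps":[[0,0,0,0,0,0.07,0.06],[0,0,0,0,0,0.0764,0.06],[0,0,0,0,0,0.0764,0.06],[0,0,0,0,0,0.0764,0.06]]}' | python3 inch.py; python3 -c "
from h import *
totool([.6,0,.036]); print(ctrl.sense()['qpos'].round(3))"
```

```text
clock: 6.68
eef_pos: [0.5205, -0.2009, 0.1502]
tcp_rot: [0.297, 0.955, 0.0, -0.0]
contact_force: [0.5, -0.1, 0.2]
grip_width: 0.06
gripper_force: 0.0
pos [ 0.5205 -0.2009  0.1502] lane [ 3.000e-04 -4.041e-01] yaw y-axis 0.6031 tilt [ 0.  0. -1.] F [ 0.51 -0.14  0.15] w 0.06 t 6.6833
tool delta [0.0485 0.2105 0.1143]
[ 0.389  0.737 -0.174  1.858  0.218  0.565  1.043]
```

Converted, 0.12 rad is 0.0764.

```bash
echo '{"steps":[[0,0,0,0,0,0.0764,0.06],[0,0,0,0,0,0.0764,0.06],[0,0,0,0,0,0.0764,0.06],[0,0,0,0,0,0.0764,0.06],[0,0,0,0,0,0.0764,0.06],[0,0,0,0,0,0.0764,0.06],[0,0,0,0,0,0.0764,0.06],[0,0,0,0,0,0.0764,0.06],[0,0,0,0,0,0.0764,0.06],[0,0,0,0,0,0.0095,0.06]]}' | python3 inch.py; echo '{"steps":[[0,0,0,0,0,0,0.06],[0,0,0,0,0,0,0.06]]}' | python3 inch.py >/dev/null; python3 -c "
from h import *
c=-.4;l=-.002
totool([.5716+np.sin(A)*c+np.cos(A)*l,.2+np.cos(A)*c-np.sin(A)*l,.036]); print(ctrl.sense()['qpos'].round(3))"
```

```text
clock: 7.52
eef_pos: [0.5207, -0.2005, 0.1501]
tcp_rot: [0.75, 0.662, 0.0, -0.0]
contact_force: [0.1, -0.5, -0.7]
grip_width: 0.0599
gripper_force: 0.0
pos [ 0.5203 -0.2008  0.1502] lane [ 1.000e-04 -4.041e-01] yaw y-axis 1.689 tilt [-0.  0. -1.] F [ 0.26 -0.14  0.44] w 0.0596 t 7.6833
tool delta [ 0.0041 -0.002   0.1142]
[ 0.214  0.741  0.122  1.868 -0.161  0.543  0.324]
```

Converted, 0.03 m is 0.15, -0.002 m is -0.01, 0.009 rad is 0.0057.

```bash
echo '{"steps":[[0,-0.01,0.1,0,0,0.0057,0.06],[0,0,0.15,0,0,0,0.06],[0,0,0.15,0,0,0,0.06],[0,0,0.1,0,0,0,0.06],[0,0,0.07,0,0,0,0.06],[0,0,0,0,0,0,0.06]]}' | python3 inch.py;echo '{"steps":[[0.025,0,0,0,0,0,0.06],[0.025,0,0,0,0,0,0.06],[0.025,0,0,0,0,0,0.06],[0.02,0,0,0,0,0,0.06],[0.02,0,0,0,0,0,0.06],[0.015,0,0,0,0,0,0.06],[0.015,0,0,0,0,0,0.06],[0.015,0,0,0,0,0,0.06],[0.015,0,0,0,0,0,0.06],[0.015,0,0,0,0,0,0.06]]}' | python3 inch.py; python3 -c "
from h import *
totool([.6,0,.036])"
```

```text
clock: 8.18
eef_pos: [0.5164, -0.2, 0.0335]
tcp_rot: [0.751, 0.66, -0.001, -0.002]
contact_force: [-0.5, -0.6, 0.6]
grip_width: 0.0602
gripper_force: 0.0
clock: 9.02
eef_pos: [0.5229, -0.1637, 0.0363]
tcp_rot: [0.752, 0.659, -0.0, 0.0]
contact_force: [-0.4, -2.6, -0.2]
grip_width: 0.0598
gripper_force: 1.0
pos [ 0.5229 -0.1637  0.0363] lane [-0.0021 -0.3669] yaw y-axis 1.7019 tilt [ 0.    -0.001 -1.   ] F [-0.37 -2.57 -0.23] w 0.0598 t 9.0167
tool delta [0.1723 0.0551 0.0002]
```

Converted, 0.006 m is 0.03, 0.005 m is 0.025, -0.004 rad is -0.0025.

```bash
echo '{"steps":[[0.025,0,0,0,0,-0.0025,0.06],[0.03,0,0,0,0,0,0.06],[0.03,0,0,0,0,0,0.06],[0.03,0,0,0,0,0,0.06],[0.03,0,0,0,0,0,0.06],[0.03,0,0,0,0,0,0.06],[0.025,0,0,0,0,0,0.06],[0.015,0,0,0,0,0,0.06],[0.01,0,0,0,0,0,0.06],[0,0,0,0,0,0,0.06]]}' | python3 inch.py
python3 - <<'E'
from fit import *
totool([.6,0,.036])
yc=lane(ctrl.sense()["eef_pos"])[1]+.0865; g=[.5716+np.sin(A)*yc,.2+np.cos(A)*yc,A]
s=snap('top','pics/t3.png'); x,r=fitrect(s,g,.105,.150,.052); print(np.round(x,4),r,lane(x).round(4))
wsnap('pics/w3.png')
cv2.imwrite("pics/m3.png",np.vstack([cv2.resize(cv2.imread("pics/t3.png")[150:250,155:355],(600,300),interpolation=cv2.INTER_CUBIC),cv2.resize(cv2.imread("pics/w3.png"),(600,300))]))
E
```

```text
clock: 9.85
eef_pos: [0.5288, -0.1176, 0.0362]
tcp_rot: [0.75, 0.661, 0.0, -0.0]
contact_force: [-0.7, 0.4, 0.2]
grip_width: 0.0607
gripper_force: 0.0
pos [ 0.5288 -0.1176  0.0362] lane [-0.0021 -0.3204] yaw y-axis 1.6964 tilt [-0.     0.001 -1.   ] F [-0.7   0.44  0.19] w 0.0607 t 9.85
tool delta [0.1256 0.0559 0.0003]
[ 0.5418 -0.0302  0.1147] [-1.13, 0.39, -1.16, 0.06] [-0.0003 -0.2322]
```

View pics/m3.png

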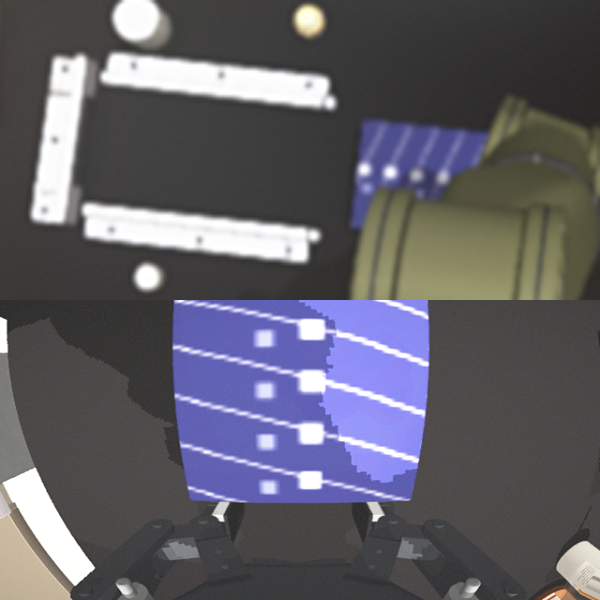

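The carton is square to the lane in front of the mouth. The rail gaps extrapolate to about 9–10 mm on each side, and both fingers are on its back face. I'll carry on.

Converted, 0.008 m is 0.04, 0.007 m is 0.035, 0.0015 rad is 0.001.

```bash
echo '{"steps":[[0.025,0,0,0,0,0.001,0.06],[0.035,0,0,0,0,0,0.06],[0.04,0,0,0,0,0,0.06],[0.04,0,0,0,0,0,0.06],[0.04,0,0,0,0,0,0.06],[0.04,0,0,0,0,0,0.06],[0.04,0,0,0,0,0,0.06],[0.035,0,0,0,0,0,0.06],[0.025,0,0,0,0,0,0.06],[0.015,0,0,0,0,0,0.06]]}' | python3 inch.py
python3 - <<'E'
from fit import *
totool([.6,0,.036])
yc=lane(ctrl.sense()["eef_pos"])[1]+.0865; g=[.5716+np.sin(A)*yc,.2+np.cos(A)*yc,A]
s=snap('top','pics/t4.png'); x,r=fitrect(s,g,.105,.150,.052); print(np.round(x,4),r,lane(x).round(4))
wsnap('pics/w4.png')
cv2.imwrite("pics/m4.png",np.vstack([cv2.resize(cv2.imread("pics/t4.png")[150:250,155:355],(600,300),interpolation=cv2.INTER_CUBIC),cv2.resize(cv2.imread("pics/w4.png"),(600,300))]))
E
```

```text
clock: 10.78
eef_pos: [0.5373, -0.0508, 0.0362]
tcp_rot: [0.75, 0.661, 0.0, -0.0]
contact_force: [-0.2, -1.2, -0.4]
grip_width: 0.06
gripper_force: 0.6
pos [ 0.5373 -0.0508  0.0362] lane [-0.0021 -0.2531] yaw y-axis 1.6976 tilt [-0.     0.001 -1.   ] F [-0.15 -1.23 -0.38] w 0.06 t 10.7833
tool delta [0.0583 0.0558 0.0003]
[0.553  0.037  0.1646] [-1.32, -0.61, -0.39, -0.28] [ 0.0022 -0.1641]
```

View pics/m4.png

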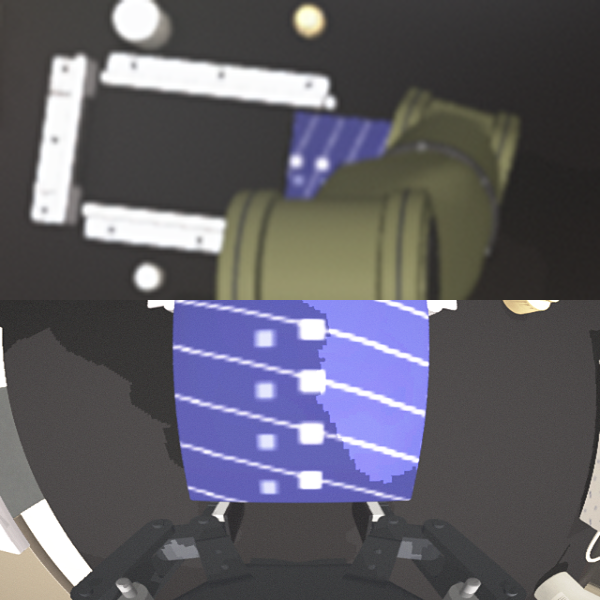

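The carton's front is inside the mouth, at crop (293,112) to (287,198). The rails show clear on both sides in the wrist view, at (160,305) and (440,305). I'll check the lateral position numerically.

Run:
```python
from fit import *
import pickle
s=snap('top','pics/t5.png'); g=gray(s); f=lambda L:[(155+(u+.5)/3-.5,150+(v+.5)/3-.5) for u,v in L]
P=unproj(s,edge(g,*f([(298,113),(385,121)])),.052); Q=np.array([lane(p) for p in P]); k=np.polyfit(Q[:,1],Q[:,0],1); print("far edge lane x",Q[:,0].mean(),"slope",k[0],Q[:,0].std())
P=unproj(s,edge(g,*f([(293,114),(288,190)])),.052); Q=np.array([lane(p) for p in P]); print("front lane y",Q[:,1].mean(), np.polyfit(Q[:,0],Q[:,1],1)[0])
w=wsnap('pics/w5.png'); gw=gray(w)
P=wunproj(w,[(202.7,266.7),(439.5,266.7)],.052); print("rear corners",[lane(p).round(4).tolist() for p in P])
```

```text
far edge lane x 0.052625910329212905 slope 0.06571655798513523 0.001826413684874713
front lane y -0.0896815129492057 0.014686842507951822
rear corners [[-0.052, -0.2427], [0.0522, -0.2428]]
```

Converted, 0.009 m is 0.045, 0.008 m is 0.04.

```bash
echo '{"steps":[[0.025,0,0,0,0,0,0.06],[0.04,0,0,0,0,0,0.06],[0.045,0,0,0,0,0,0.06],[0.045,0,0,0,0,0,0.06],[0.045,0,0,0,0,0,0.06],[0.045,0,0,0,0,0,0.06],[0.045,0,0,0,0,0,0.06],[0.045,0,0,0,0,0,0.06],[0.04,0,0,0,0,0,0.06],[0.025,0,0,0,0,0,0.06]]}' | python3 inch.py
python3 - <<'E'
from fit import *
totool([.6,0,.036])
w=wsnap('pics/w6.png'); gw=cv2.absdiff(w["img"][...,2],w["img"][...,0]).astype(np.float32)
# rear edge and side edges near the rear
for n,p,q in (("rear",(215,267),(425,267)),("L",(201,262),(188,180)),("R",(441,262),(452,180))):
    Q=np.array([lane(p) for p in wunproj(w,edge(gw,p,q,6),.052)]); i=0 if n=="rear" else 1
    print(n,Q.mean(0).round(4),"slope",np.polyfit(Q[:,i],Q[:,1-i],1)[0].round(4))
E
```

```text
clock: 11.82
eef_pos: [0.5475, 0.0291, 0.0362]
tcp_rot: [0.75, 0.661, 0.0, -0.0]
contact_force: [-1.5, -1.7, 1.1]
grip_width: 0.0599
gripper_force: 1.3
pos [0.5475 0.0291 0.0362] lane [-0.0022 -0.1726] yaw y-axis 1.6973 tilt [-0.     0.001 -1.   ] F [-1.48 -1.66  1.11] w 0.0599 t 11.8167
tool delta [-0.0222  0.0557  0.0002]
rear [-0.0008 -0.1613] slope -0.0011
L [-0.0523 -0.14  ] slope -0.0059
R [ 0.0509 -0.1398] slope -0.0042
```

Converted, 0.009 m is 0.045, 0.005 m is 0.025.

```bash
echo '{"steps":[[0.025,0,0,0,0,0,0.06],[0.04,0,0,0,0,0,0.06],[0.045,0,0,0,0,0,0.06],[0.045,0,0,0,0,0,0.06],[0.045,0,0,0,0,0,0.06],[0.045,0,0,0,0,0,0.06],[0.045,0,0,0,0,0,0.06],[0.045,0,0,0,0,0,0.06],[0.04,0,0,0,0,0,0.06],[0.025,0,0,0,0,0,0.06]]}' | python3 inch.py; echo '{"steps":[[0.015,0,0,0,0,0,0.06],[0.015,0,0,0,0,0,0.06],[0.01,0,0,0,0,0,0.06],[0.01,0,0,0,0,0,0.06],[0.01,0,0,0,0,0,0.06]]}' | python3 inch.py;  python3 - <<'E'
from fit import *
totool([.6,0,.036])
w=wsnap('pics/w7.png'); gw=cv2.absdiff(w["img"][...,2],w["img"][...,0]).astype(np.float32)
for n,p,q in (("rear",(215,267),(425,267)),("L",(201,262),(188,180)),("R",(441,262),(452,180))):
    Q=np.array([lane(p) for p in wunproj(w,edge(gw,p,q,6),.052)]); i=0 if n=="rear" else 1
    print(n,Q.mean(0).round(4),"slope",np.polyfit(Q[:,i],Q[:,1-i],1)[0].round(4))
E
```

```text
clock: 12.7
eef_pos: [0.5577, 0.1086, 0.0362]
tcp_rot: [0.75, 0.661, 0.0, -0.0]
contact_force: [-0.5, -0.9, -0.4]
grip_width: 0.0599
gripper_force: 0.7
clock: 13.12
eef_pos: [0.5591, 0.1183, 0.0363]
tcp_rot: [0.751, 0.66, -0.0, 0.0]
contact_force: [0.3, -1.0, -0.9]
grip_width: 0.0601
gripper_force: 0.6
pos [0.5591 0.1183 0.0363] lane [-0.002  -0.0826] yaw y-axis 1.6994 tilt [-0. -0. -1.] F [ 0.3  -1.03 -0.93] w 0.0601 t 13.1167
tool delta [-0.1121  0.0557  0.0003]
rear [-0.0005 -0.0713] slope -0.0048
L [-0.0518 -0.0499] slope 0.0008
R [ 0.0508 -0.0499] slope 0.0084
```

Converted, 0.003 m is 0.015, 0.002 m is 0.01.

```bash
echo '{"steps":[[0.015,0,0,0,0,0,0.06],[0.015,0,0,0,0,0,0.06],[0.015,0,0,0,0,0,0.06],[0.015,0,0,0,0,0,0.06],[0.015,0,0,0,0,0,0.06],[0.01,0,0,0,0,0,0.06],[0.01,0,0,0,0,0,0.06],[0.01,0,0,0,0,0,0.06]]}' | python3 inch.py; echo '{"steps":[[0.0075,0,0,0,0,0,0.06],[0.0075,0,0,0,0,0,0.06]]}' | python3 inch.py;echo '{"steps":[[0.0075,0,0,0,0,0,0.06],[0.0075,0,0,0,0,0,0.06]]}' | python3 inch.py | grep -E 'pos|force'; python3 -c "
from h import *
totool([.6,0,.036])"
```

```text
clock: 13.83
eef_pos: [0.5618, 0.1395, 0.0363]
tcp_rot: [0.751, 0.66, -0.0, 0.0]
contact_force: [-1.2, -0.8, -0.1]
grip_width: 0.0597
gripper_force: 0.8
clock: 14.0
eef_pos: [0.5622, 0.1424, 0.0363]
tcp_rot: [0.751, 0.66, -0.0, 0.0]
contact_force: [-0.2, -1.2, -0.2]
grip_width: 0.0597
gripper_force: 0.8
eef_pos: [0.5627, 0.1454, 0.0363]
contact_force: [-0.7, -1.0, 0.3]
gripper_force: 0.8
pos [0.5627 0.1454 0.0363] lane [-0.0019 -0.0553] yaw y-axis 1.6989 tilt [ 0. -0. -1.] F [-0.67 -0.98  0.3 ] w 0.0597 t 14.1667
tool delta [-0.1394  0.0556  0.0003]
```

Converted, 0.001 m is 0.005.

```bash
echo '{"steps":[[0.005,0,0,0,0,0,0.06],[0.005,0,0,0,0,0,0.06]]}' | python3 inch.py | grep -E 'pos|force'; echo '{"steps":[[0.005,0,0,0,0,0,0.06],[0.005,0,0,0,0,0,0.06]]}' | python3 inch.py | grep -E 'pos|force'; echo '{"steps":[[0.005,0,0,0,0,0,0.06],[0.005,0,0,0,0,0,0.06]]}' | python3 inch.py | grep -E 'pos|force'; python3 -c "
from h import *
totool([.6,0,.036])"
```

```text
eef_pos: [0.5629, 0.1474, 0.0363]
contact_force: [0.5, -1.4, -0.2]
gripper_force: 0.9
eef_pos: [0.5631, 0.1493, 0.0363]
contact_force: [-0.0, -1.2, -0.3]
gripper_force: 0.9
eef_pos: [0.5634, 0.1513, 0.0363]
contact_force: [-0.7, -2.9, 0.4]
gripper_force: 0.9
pos [0.5634 0.1513 0.0363] lane [-0.002  -0.0493] yaw y-axis 1.6989 tilt [-0.  0. -1.] F [-0.7  -2.93  0.35] w 0.0599 t 14.6667
tool delta [-0.1454  0.0557  0.0003]
```

Converted, 0.001 m is 0.005.

```bash
echo '{"steps":[[0.005,0,0,0,0,0,0.06]]}' | python3 inch.py | grep -E 'pos|force'; echo '{"steps":[[0.005,0,0,0,0,0,0.06]]}' | python3 inch.py | grep -E 'pos|force'; echo '{"steps":[[0,0,0,0,0,0,0.06]]}' | python3 inch.py | grep -E 'pos|force'; python3 -c "
from h import *
totool([.6,0,.036])"
```

```text
eef_pos: [0.5635, 0.1523, 0.0363]
contact_force: [0.1, -1.7, 0.5]
gripper_force: 0.9
eef_pos: [0.5637, 0.1533, 0.0363]
contact_force: [-1.3, -2.3, -0.0]
gripper_force: 0.9
eef_pos: [0.5637, 0.1537, 0.0363]
contact_force: [-1.0, -1.7, 0.2]
gripper_force: 0.6
pos [0.5637 0.1537 0.0363] lane [-0.0019 -0.047 ] yaw y-axis 1.6985 tilt [ 0.  0. -1.] F [-0.95 -1.69  0.22] w 0.0601 t 14.9167
tool delta [-0.1478  0.0556  0.0002]
```

Not touching the stop yet, so I'll keep creeping.

The rows are not in the units I measure in: shifts go in shares of 20 cm and turns go in shares of pi/2 rad. I convert before sending: 0.001 m is 0.005.

```bash
for i in 1; do :; done; echo '{"steps":[[0.005,0,0,0,0,0,0.06],[0.005,0,0,0,0,0,0.06]]}' | python3 inch.py | grep -E 'pos|force'; echo '{"steps":[[0.005,0,0,0,0,0,0.06]]}' | python3 inch.py | grep -E 'pos|force';python3 - <<'E'
from fit import *
totool([.6,0,.036])
w=wsnap('pics/w8.png'); gw=cv2.absdiff(w["img"][...,2],w["img"][...,0]).astype(np.float32)
for n,p,q in (("rear",(215,267),(425,267)),("L",(201,262),(188,180)),("R",(441,262),(452,180))):
    Q=np.array([lane(p) for p in wunproj(w,edge(gw,p,q,6),.052)]); i=0 if n=="rear" else 1
    print(n,Q.mean(0).round(4),"slope",np.polyfit(Q[:,i],Q[:,1-i],1)[0].round(4))
E
```

```text
eef_pos: [0.5637, 0.1542, 0.0363]
contact_force: [-1.5, -6.4, 0.9]
gripper_force: 2.8
eef_pos: [0.5637, 0.1542, 0.0363]
contact_force: [-0.7, -7.1, 1.2]
gripper_force: 3.7
pos [0.5637 0.1542 0.0363] lane [-0.002  -0.0464] yaw y-axis 1.6996 tilt [-0.001 -0.003 -1.   ] F [-0.72 -7.08  1.24] w 0.0599 t 15.1667
tool delta [-0.1483  0.0558  0.0007]
rear [-0.0005 -0.0351] slope -0.0024
L [-0.0518 -0.0136] slope -0.0028
R [ 0.0507 -0.0136] slope 0.0078
```

The force rose to 7 N and the TCP stopped at y = 0.1542, so the carton is seated on the stop. I'll withdraw straight back, then up.

Converted, -0.03 m is -0.15, -0.025 m is -0.125.

```bash
echo '{"steps":[[-0.015,0,0,0,0,0,0.06],[-0.025,0,0,0,0,0,0.06],[-0.05,0,0,0,0,0,0.06],[-0.075,0,0,0,0,0,0.06],[-0.075,0,-0.025,0,0,0,0.06],[0,0,-0.125,0,0,0,0.06],[0,0,-0.15,0,0,0,0.06],[0,0,-0.15,0,0,0,0.06],[0,0,-0.15,0,0,0,0.06],[-0.15,0,-0.15,0,0,0,0.06]]}' | python3 inch.py; echo '{"steps":[[-0.175,0,0,0,0,0,0.06],[-0.175,0,0,0,0,0,0.06],[-0.175,0,0,0,0,0,0.06],[-0.175,0,0,0,0,0,0.06],[-0.175,0,0,0,0,0,0.06],[-0.175,0,0,0,0,0,0.06],[-0.1,0,0,0,0,0,0.06],[0,0,0,0,0,0,0.06],[0,0,0,0,0,0,0.06]]}' | python3 inch.py
python3 - <<'E'
from fit import *
yc=-.0464+.0865; g=[.5716+np.sin(A)*yc,.2+np.cos(A)*yc,A]
s=snap('top','pics/t9.png'); x,r=fitrect(s,g,.105,.150,.052); print(np.round(x,4),r,lane(x).round(4))
cv2.imwrite("pics/c9.png",cv2.resize(s["img"][140:260,120:320,::-1],None,fx=4,fy=4,interpolation=cv2.INTER_CUBIC))
E
```

```text
clock: 16.05
eef_pos: [0.5546, 0.0863, 0.1868]
tcp_rot: [0.748, 0.664, 0.002, -0.002]
contact_force: [1.7, 1.7, 0.1]
grip_width: 0.0598
gripper_force: 0.0
clock: 16.8
eef_pos: [0.5241, -0.1505, 0.1858]
tcp_rot: [0.752, 0.659, 0.0, 0.0]
contact_force: [0.9, -0.3, -0.5]
grip_width: 0.06
gripper_force: 0.0
[0.5755 0.2438 0.1359] [5.2, 1.48, 3.7, 0.98] [-0.0017  0.044 ]
```

View pics/c9.png

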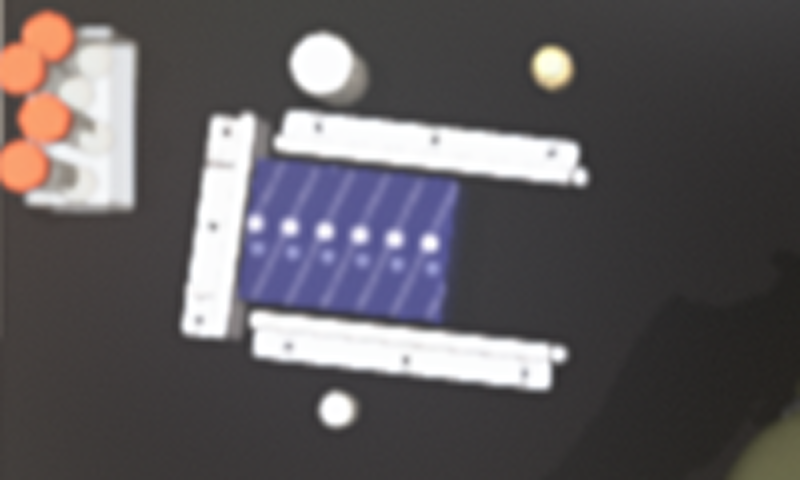

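The carton lies straight against the stop, with dark gaps to both rails. The jar, vial and weight haven't moved, and the robot is clear.

```bash
python3 -c "
from cell import ctrl, eyes
print(ctrl.hand_in())"
```

```text
the job is handed in; nothing more can be done
None
```

The carton is home: it rests straight against the rubber stop, clear of both rails, after a gentle push (about 7 N at contact). The robot has withdrawn, and the job was handed in at about 17 s of the 67 s allowed.

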